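# Turn a clock movement dial-up in its slide-jaw holder

### The job

The brass clock movement is standing upright in the slide-jaw holder, its white dial facing sideways. Slide the jaw back and re-clamp the movement in the same holder lying on its back, dial up, flat on the bed and lengthwise between the two red jaw faces, with the sliding jaw pressed firmly but not brutally (about 10 to 15 N) against it so that it cannot shift. Do not drop the movement, leave the tools, bottle, loupe and tray on the bench where they are, and let go at the end.

Things in the scene. Friction and masses are not known exactly. Their poses are not given: they have to be found in the camera images.
- holder: Movement holder fixed to the bench (it will not slide): a grey bed 64 mm wide (x) and 234 mm long (y from -87 to +147 mm), its flat top 30 mm above the bench, on two dark feet 90 mm wide and 8 mm high. Origin on the bench under the bed; z up, y along the jaws' travel (towards the sliding jaw), x across the bed.
- fixed_jaw: Fixed jaw of the holder, aluminium with a red face: 50 mm wide (x), 25 mm thick, 28 mm high above the bed. Origin at the foot of its red face, on the bed, mid-width, at y = -55 mm of the holder; the face looks to the holder's +y. Its axes are the holder's.
- jaw (a joint): Travel (m) of the sliding jaw along the holder's +y; 0 = jaws closest, stop at 0.054. Clear gap between the red faces = 64 mm + travel. Slides with about 2.5 N and stays where left. Jaw: 50 mm wide; face block 28 mm high above the bed, 22 mm thick; behind it a foot 18 mm high, out to 76 mm from the red face, carrying the thumb tab.
- jaw_tab (a point): Centre of the top of the black thumb tab on the sliding jaw, 93 mm above the bench: an upright plate 16 mm thick (holder's x), 32 mm long (holder's y), standing 45 mm clear above the jaw's foot. Its centre is 55 mm behind the sliding jaw's red face (in the holder's +y). Pinch it across its 16 mm, or push it.
- movement: Clock movement, 0.3 to 0.6 kg: closed brass box frame 56 (x) by 62 (y) by 100 mm (z); plain flat 62 x 100 mm cheeks at x = +-28 mm, works recessed in the top end (+z). Origin: centre of its bottom end; z along its length to the top, +y the dial's outward normal (face at y = +31 mm), plain back at -31 mm. Starts upright on the bed, loose between the jaws, dial towards the sliding jaw.
- movement_dial (a point): Centre of the round white 51 mm dial, on the dial face of the movement: 68 mm from the bottom end, mid-width, y = +31 mm in the movement's frame. Axes as the movement's.
- screwdriver: Screwdriver, 160 mm, lying beside the holder on its +x side; leave alone. Origin at the middle of its underside.
- brush: Brush, 160 mm, lying on the left; leave alone.
- hammer: Small hammer, 190 mm, lying on the left; leave alone.
- cleaner: Amber glass bottle, 56 mm across, 110 mm high, on the right; leave alone. Origin at the centre of its underside.
- loupe: Black eyeglass (loupe), 56 mm across, 60 mm high, standing on the right; leave alone. Origin at the centre of its underside.
- wheel_tray: Wooden tray of brass wheels, 100 x 150 x 22 mm, on the right near the robot; leave alone. Origin at the centre of its underside.
Mind the look-alikes: they are no part of the job. What is shaped like the holder but purple is not meant.

How it is judged:
By the outcome, as a careful person would: the job done as asked, in the order asked, and still so for the second after the job is handed in, with the robot touching nothing.
It also fails if it takes over 64 s, if anything falls off the work surface, if the arm or the gripper's body presses on something with over 40 N, if the wrist force passes 120 N, or if a joint passes its speed limit or range.

### The arm

A 6-joint arm with a two-finger parallel gripper is mounted at the origin on the work surface. World frame = base frame: x ahead of the robot, y to its left, z up, the work surface at z = 0. Lengths are in mm, angles in degrees, forces in N, time in s.
With the tool pointing down it reaches from about 300 to 850 mm from the base axis. Payload 4.2 kg.
Tool frame: the origin (TCP) lies midway between the tips of the shut fingers; the grasp point (between the pads) lies 19 mm behind it; z points along the fingers, y is the line along which they close (so a half turn about z gives the same grasp; the last joint's range is limited). The gripper opens to 91 mm and grips with 3 to 60 N. Pads are 32 mm wide; open, the fingers measure 118 mm over their backs; the gripper's body (76 mm by 178 mm) begins 60 mm behind the grasp point.
Start: joints at [-1.146, 18.312, 89.639, -0, 72.044, -1.146], TCP at [575.016, 0, 213.976] pointing down, gripper open.
Joint ranges: [-177.97, 177.97], [-48.28, 115.42], [12.27, 149.76], [-77.06, 257.06], [2.81, 150.46], [-146.56, 146.56]. Speed limits (degrees/s): [147.25, 147.25, 180, 180, 180, 180].

### API

Orientations are given as [roll, pitch, yaw] about the fixed x, y, z axes, in that order (R = Rz(yaw) Ry(pitch) Rx(roll)).
In Python, from workcell import state, grab_frame, camera_model, workorder gives the robot as it stands.
- The arm moves only by the tool carry_out, never from a script. Its argument "commands" is a list of rows, each a list of 7 numbers: the turn, a rotation vector about the tool's x, y, z in degrees, then the shift along the tool's x, y, z in mm, then the opening, from -1 (shut) to 1 (fully open). In form: [[ax, ay, az, dx, dy, dz, hand], ...]. A call has 1 to 20 rows; each row is the pose to reach, as a shift and turn from the pose commanded when the call began, along the tool's axes at that moment; what a row does not reach only later rows make up. A row lasts 1/10 s, in which the tool goes at most 50 mm and 8.59 degrees, less where a joint would pass 70% of its speed; a pose out of reach is approached as far as the arm can. A call with a gripper value outside its range is refused whole. The fingers move at their own pace and stop on an object; "force" is the grip in N (left out, the last holds). Time passes only in rows, so rows that repeat a pose let the fingers close. It gives the time, the measured TCP pose, the force, the opening and the grip force at its end, in the units of the state.
- state(): the state, without advancing time (a new reading comes with each control period).
- grab_frame(name): name is "scene" or "side" or "wrist"; returns the picture (480x640x3 uint8, red, green, blue); there is no depth.
- camera_model(name): a dict with "fx", "fy", "cx", "cy" (pixels), "dist" ([k1, k2, p1, p2, k3] as OpenCV has them; the pictures are not rectified), "origin" and "rotation" of the camera in the world; the wrist camera has in their place "mount" (4x4, takes a point from camera to tool coordinates, whose origin is the TCP and whose axes are the flange's). Camera axes: x right, y up, looking along -z (the intrinsics and any distortion apply to the point x, -y, -z); pixel columns grow to the right and rows downward; lengths in mm; the calibration is good to about 2 mm. A picture is of the moment at which its call begins: read the wrist's pose just before it. camera_model takes no time and is no camera call.
- workorder.job_done(): hands the job in; it is judged then, once.
The state is a dict: "time_s": time; "qpos": joint angles; "qvel": joint speeds; "effort": joint torques, N m; "ee_pos": TCP position; "ee_rot": TCP orientation; "force": force on the tool from outside, world axes, zero at the start; "torque": the same for the moment, N m; "gripper_width": finger opening in mm; "gripper_force": force on a finger pad.
Only numpy, scipy, OpenCV 4.12 (cv2) and the standard library are available. Lean on these libraries where they do the work, as an engineer would, in place of code of your own. Each camera call takes 0.05 s, during which the arm holds its last target. There are 200 camera calls.

## Working session

There is one attempt and no reset: what is moved stays moved. The work goes in short steps, Python scripts to look and compute and a tool call to move; the robot and the scene stay as the last step left them, time stands still between calls to the robot, and variables do not carry over. Pictures are saved under pics/ and viewed, at most 10 in all, crops included, and the job is handed in when it is done.

Besides the shell and the picture viewer there is one more tool, called after ">>>" as name(argument=value, ...) on one line, values as JSON. carry_out: Moves the arm, as the interface text tells. Its arguments: {"type":"object","properties":{"commands":{"type":"array"},"force":{"type":"number"}},"required":["commands"]}

```bash
ls; mkdir -p pics
python3 - <<'E'
from workcell import state, grab_frame, camera_model
import cv2
print(state())
for n in ("scene","side","wrist"):
    m=camera_model(n); print(n,m)
    cv2.imwrite(f"pics/{n}0.png",grab_frame(n)[:,:,::-1])
E
```

```text
pics
{'time_s': 0.0, 'qpos': array([-1.14679774e+00,  1.83504742e+01,  8.97077109e+01, -2.88070087e-03,
        7.20442039e+01, -1.14431027e+00]), 'qvel': array([-0.05109518, -0.01012142, -0.01306085, -0.09805859, -0.02713237,
        0.05653225]), 'effort': array([-5.01459035e-04, -4.12465632e+01, -2.31973493e+01,  7.28826877e-02,
        4.58198413e-02, -1.41870069e-04]), 'ee_pos': array([ 5.74478536e+02, -1.37049483e-02,  2.13123149e+02]), 'ee_rot': array([-1.79897577e+02,  6.93482991e-04,  8.99984037e+01]), 'force': array([ 0.19741736, -0.13448663,  0.5466592 ]), 'torque': array([ 0.01321408,  0.08327626, -0.00259474]), 'gripper_force': 0.0, 'gripper_width': 91.23250965247028}
scene {'fx': 552.2027916802969, 'fy': 552.2027916802969, 'cx': 323.3844059141292, 'cy': 247.38152154562636, 'dist': array([0.05760785, 0.        , 0.        , 0.        , 0.        ]), 'origin': array([1376.6389127 , -111.0071401 ,  878.52929688]), 'rotation': array([49.99595477,  1.19842652, 80.49772062])}
side {'fx': 621.0770029033722, 'fy': 621.0770029033722, 'cx': 314.52786463532595, 'cy': 242.8269212348088, 'dist': array([0.05435065, 0.        , 0.        , 0.        , 0.        ]), 'origin': array([-231.47198591,  769.49331523, 1074.58392523]), 'rotation': array([  45.94150061,    0.17612202, -139.25502381])}
wrist {'fx': 363.98909217457236, 'fy': 363.98909217457236, 'cx': 316.94799291466154, 'cy': 245.73787176084102, 'dist': array([-0.05841572,  0.        ,  0.        ,  0.        ,  0.        ]), 'mount': array([[-4.66540975e-04,  9.70033720e-01,  2.42969883e-01,
         6.92461800e+01],
       [ 9.99999807e-01,  5.52151024e-04, -2.84250155e-04,
        -7.86406080e-01],
       [-4.09888304e-04,  2.42969703e-01, -9.70033791e-01,
        -1.69936650e+02],
       [ 0.00000000e+00,  0.00000000e+00,  0.00000000e+00,
         1.00000000e+00]])}
```

View pics/scene0.png

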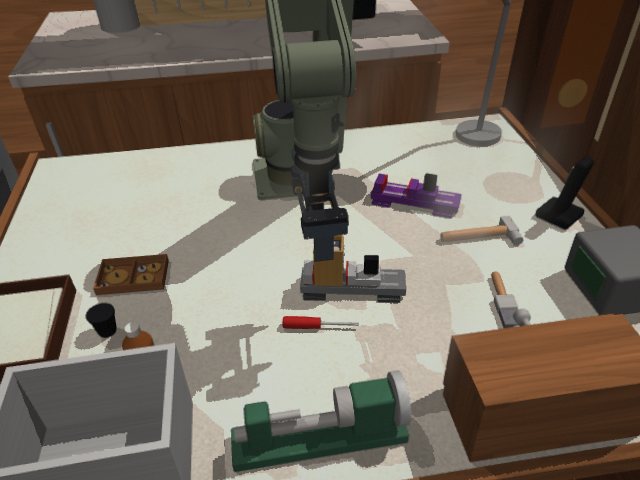

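View pics/side0.png

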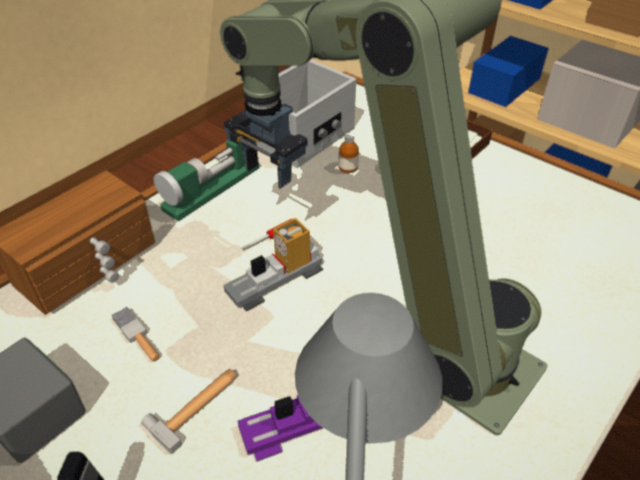

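Holder candidates: the grey holder with red jaw faces and the brass movement (scene (355,280), side (275,270)), and the purple look-alike (scene (415,195), side (280,425)). The green lathe (scene (320,430)) is neither. I choose the grey one and check it close up.

```bash
cat > h.py <<'E'
import numpy as np, cv2
from scipy.spatial.transform import Rotation as R
from workcell import state, grab_frame, camera_model
def cam(n,st=None):
    m=camera_model(n); K=np.array([[m['fx'],0,m['cx']],[0,m['fy'],m['cy']],[0,0,1]])
    if n=='wrist':
        T=np.eye(4);T[:3,:3]=R.from_euler('xyz',st['ee_rot'],degrees=True).as_matrix();T[:3,3]=st['ee_pos']
        T=T@m['mount'];return K,m['dist'],T[:3,3],T[:3,:3]
    return K,m['dist'],m['origin'],R.from_euler('xyz',m['rotation'],degrees=True).as_matrix()
def ray(c,px):
    K,d,o,r=c; u=cv2.undistortPoints(np.array(px,float).reshape(-1,1,2),K,d).reshape(-1,2)
    return o,np.c_[u[:,0],-u[:,1],-np.ones(len(u))]@r.T
def onz(c,px,z):
    o,d=ray(c,px); return o+d*((z-o[2])/d[:,2])[:,None]
def proj(c,P):
    K,d,o,r=c; q=(np.atleast_2d(P)-o)@r; q=q*[1,-1,-1]
    return cv2.projectPoints(q,np.zeros(3),np.zeros(3),K,d)[0].reshape(-1,2)
def tri(c1,p1,c2,p2):
    o1,d1=ray(c1,p1);o2,d2=ray(c2,p2);d1=d1[0];d2=d2[0]
    s=np.linalg.lstsq(np.c_[d1,-d2],o2-o1,rcond=None)[0];a=o1+s[0]*d1;b=o2+s[1]*d2
    return (a+b)/2,np.linalg.norm(a-b)
E
python3 - <<'E'
import cv2,numpy as np
a=cv2.imread('pics/scene0.png')[225:310,285:425]; b=cv2.imread('pics/side0.png')[210:320,215:335]
w=cv2.imread('pics/wrist0.png')
a=cv2.resize(a,(400,243),interpolation=3);b=cv2.resize(b,(400,367),interpolation=3)
o=np.zeros((600,800,3),np.uint8);o[:243,:400]=a;o[:367,400:]=b;o[243:243+300,:400]=cv2.resize(w,(400,300))
cv2.imwrite('pics/crop1.png',o)
E
```

```text
(no output)
```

View pics/crop1.png

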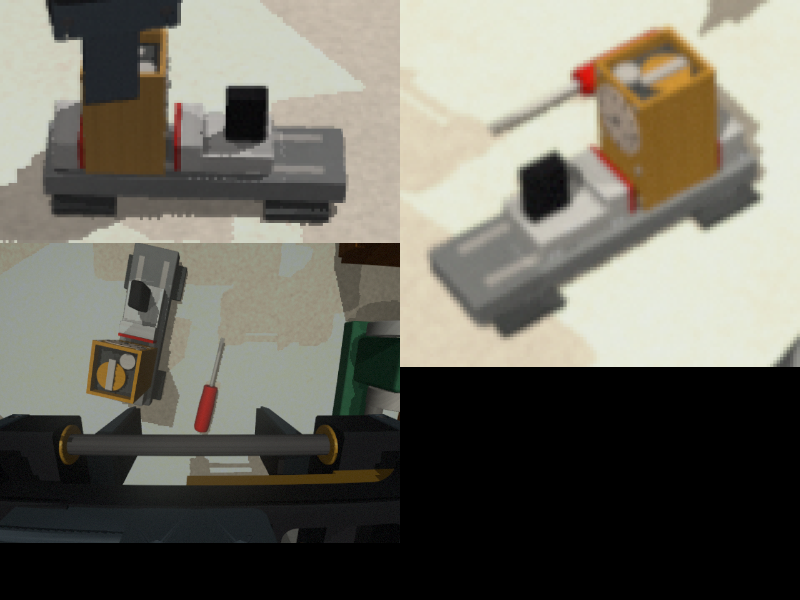

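The crop shows that the grey holder, not the purple one, holds the brass movement. The dial faces the black tab. In the wrist picture (full scale) the brass top is at about (190,205), the tab at (222,80) and the screwdriver at (330,230). Next I measure the corners in an enlarged wrist crop.

Run:
```python
import cv2
w=cv2.imread('pics/wrist0.png')[0:270,120:320]
cv2.imwrite('pics/crop2.png',cv2.resize(w,(444,600),interpolation=cv2.INTER_CUBIC))
```

```text
(no output)
```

View pics/crop2.png

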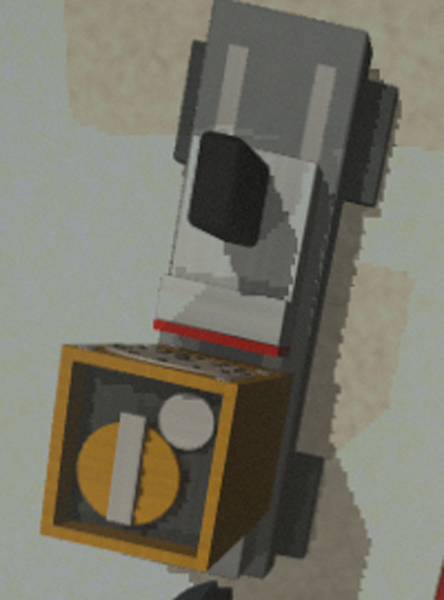

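Run:
```python
from h import *
st=state(); st['ee_pos']=np.array([574.5,0,213.1]); st['ee_rot']=np.array([-179.9,0,90])
c=cam('wrist',st); f=lambda p:np.array(p)/2.2222+[120,0]
m=onz(c,f([(64,346),(236,383),(207,572),(42,534)]),130)
print('mov',m.round(1),m.mean(0)); print([np.linalg.norm(m[i]-m[i-1]).round(1) for i in range(4)])
e=m[1]-m[0]+m[2]-m[3]; print('yaw',np.degrees(np.arctan2(e[1],e[0])))
for n,p,z in(('bedend',[(215,0),(370,32)],30),('red',[(155,322),(278,352)],58)):
    q=onz(c,f(p),z);d=q[1]-q[0];print(n,q.round(1),q.mean(0).round(1),np.linalg.norm(d).round(1),'yaw',np.degrees(np.arctan2(d[1],d[0])))
b=f([(207,132)]);print('tab', onz(c,f([(205,132),(240,140),(232,240),(190,225)]),93).round(1))
# tri of tab in scene/side : crop scales
s=np.array([[247,88]])/[400/140,243/85]+[285,225]; t=np.array([[540,160]])-[400,0]; t=t/[400/120,367/110]+[215,210]
print(s,t,tri(cam('scene'),s,cam('side'),t))
```

```text
mov [[458.3  69.6 130. ]
 [511.4  57.8 130. ]
 [498.3  -2.9 130. ]
 [444.6   9.9 130. ]] [478.13468111  33.61043936 130.        ]
[np.float64(61.2), np.float64(54.3), np.float64(62.1), np.float64(55.2)]
yaw -12.95583542021216
bedend [[485.4 203.9  30. ]
 [546.7 191.1  30. ]] [516.1 197.5  30. ] 62.7 yaw -11.751333280487014
red [[462.8  78.4  58. ]
 [510.8  66.5  58. ]] [486.8  72.4  58. ] 49.5 yaw -13.929654738781847
tab [[496.  139.2  93. ]
 [507.6 136.5  93. ]
 [503.4 104.4  93. ]
 [489.2 109.5  93. ]]
[[371.45     255.781893]] [[257.         257.95640327]] (array([498.13826801, 123.93533994,  93.61601689]), np.float64(2.200584561605584))
```

The measurements agree with the given sizes: 55x62 for the movement top, 63 for the bed, 49.5 for the jaw, and the tab triangulates to z 93.6. The holder yaw is about -13°, the tab is at (498.5,124) and the movement centre is at (478,33.6). I go above the tab and check.

>>> carry_out(commands=[[0,0,4,40,-25,0,0.3],[0,0,8,80,-50,0,0.3],[0,0,13,124,-76.5,20,0.3],[0,0,13,124,-76.5,50,0.3],[0,0,13,124,-76.5,60,0.3],[0,0,13,124,-76.5,60,0.3],[0,0,13,124,-76.5,60,0.3]])

```text
time_s: 0.85
ee_pos: [499.7, 123.4, 154.7]
ee_rot: [179.9, -0.0, 76.9]
force: [0.6, -0.1, -0.0]
gripper_width: 59.3
gripper_force: 0.0
```

Run:
```python
from h import *
st=state(); w=grab_frame('wrist'); print(st['ee_pos'],st['ee_rot'],st['force'],st['time_s'])
np.save('st1.npy',[st['ee_pos'],st['ee_rot']]); cv2.imwrite('pics/w1.png',w[:,:,::-1])
c=cam('wrist',st)
# red mask of jaws
hsv=cv2.cvtColor(w,cv2.COLOR_RGB2HSV); m=((hsv[...,0]<8)|(hsv[...,0]>172))&(hsv[...,1]>150)&(hsv[...,2]>70)
n,l,s,ce=cv2.connectedComponentsWithStats(m.astype(np.uint8)); print([(s[i],ce[i].round()) for i in range(1,n) if s[i][4]>40])
print(proj(c,[[498.5,124,93],[478,33.6,130]]))
```

```text
[499.71507056 123.44755238 154.65481167] [ 1.79925022e+02 -2.02457141e-02  7.69418523e+01] [ 0.5536619  -0.10936899 -0.03682246] 0.85
[]
[[316.32078599 261.54963327]
 [317.18711678 418.05430192]]
```

View pics/w1.png

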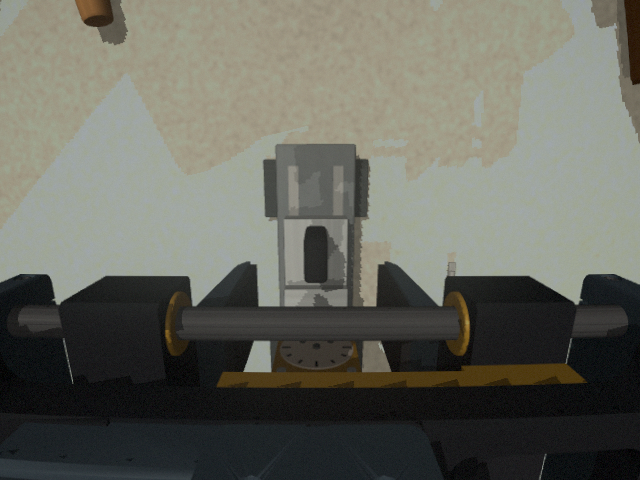

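The picture shows the tab centred between the fingers, with its top at about (316,260), where I predicted it, and the yaw lines up. I descend and pinch the tab.

>>> carry_out(commands=[[0,0,0,0,0,30,0.3],[0,0,0,0,0,65,0.3],[0,0,0,0,0,88,0.3],[0,0,0,0,0,92,0.0],[0,0,0,0,0,92,-0.5],[0,0,0,0,0,92,-0.8],[0,0,0,0,0,92,-0.9],[0,0,0,0,0,92,-0.9],[0,0,0,0,0,92,-0.9]], force=15)

```text
time_s: 1.8
ee_pos: [498.8, 124.2, 62.8]
ee_rot: [179.9, -0.0, 77.0]
force: [-0.7, -1.8, 2.5]
gripper_width: 15.8
gripper_force: 15.0
```

>>> carry_out(commands=[[0,0,0,10,0,0,-0.9],[0,0,0,20,0,0,-0.9],[0,0,0,30,0,0,-0.9],[0,0,0,37,0,0,-0.9],[0,0,0,42,0,0,-0.9],[0,0,0,42,0,0,-0.9]])

```text
time_s: 2.4
ee_pos: [508.6, 166.5, 62.8]
ee_rot: [179.9, -0.1, 77.0]
force: [-0.2, 1.9, 5.5]
gripper_width: 16.0
gripper_force: 15.0
```

>>> carry_out(commands=[[0,0,0,0,0,0,0.0],[0,0,0,0,0,0,0.3],[0,0,0,0,0,-40,0.6],[0,0,0,0,0,-80,1],[0,-5,0,-10,0,-110,1],[0,-13,0,-30,0,-110,1],[0,-21,0,-50,0,-105,1],[0,-29,0,-65,0,-100,1],[0,-37,0,-78,0,-90,1],[0,-45,0,-83,0,-77.5,1],[0,-45,0,-83,0,-77.5,1],[0,-45,0,-83,0,-77.5,1],[0,-45,0,-83,0,-77.5,1]])

```text
time_s: 3.7
ee_pos: [489.7, 83.9, 140.8]
ee_rot: [179.8, 44.8, 76.8]
force: [0.1, -0.6, 0.3]
gripper_width: 91.4
gripper_force: 0.0
```

Run:
```python
from h import *
st=state(); w=grab_frame('wrist'); s=grab_frame('side'); print(st['ee_pos'],st['ee_rot'],st['qpos'].round(1))
T=R.from_euler('xyz',st['ee_rot'],degrees=True).as_matrix();print(T.round(3))
print('to grasp, tool axes',(np.array([475.7,23.5,76.6])-st['ee_pos'])@T)
o=np.zeros((480,800,3),np.uint8);o[:360,:480]=cv2.resize(w,(480,360));o[:330,480:]=cv2.resize(s[180:300,220:336],(320,330));cv2.imwrite('pics/w2.png',o[:,:,::-1])
```

```text
[489.74724961  83.91369343 140.77987887] [179.82644171  44.81423488  76.83794909] [ 29.   31.2  95.2 -31.6  87.6  53.4]
[[ 0.162  0.974 -0.158]
 [ 0.691 -0.226 -0.687]
 [-0.705  0.002 -0.709]]
to grasp, tool axes [ 1.23419817 -0.19200558 89.24481114]
```

View pics/w2.png

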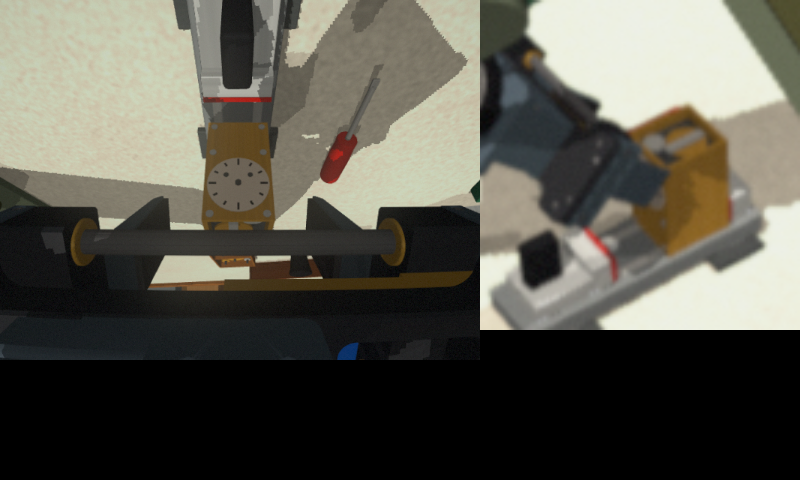

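The picture shows the movement upright, its dial centred at (238,183) between the open fingers. The jaw is well back, with its red face at (238,99). I advance and grip.

>>> carry_out(commands=[[0,0,0,0,0,30,1],[0,0,0,1,0,60,1],[0,0,0,1,0,82,1],[0,0,0,1,0,89,0.7],[0,0,0,1,0,89,0.4],[0,0,0,1,0,89,0.15],[0,0,0,1,0,89,0.1],[0,0,0,1,0,89,0.1],[0,0,0,1,0,89,0.1],[0,0,0,1,0,89,0.1]], force=35)

```text
time_s: 4.8
ee_pos: [476.1, 24.1, 76.5]
ee_rot: [179.9, 44.9, 76.9]
force: [2.0, 3.6, 5.5]
gripper_width: 55.8
gripper_force: 35.0
```

>>> carry_out(commands=[[0,0,0,-3,0,-3,0],[0,0,0,-10,0,-10,0],[0,0,0,-20,0,-20,0],[0,0,0,-32,0,-32,0],[0,0,0,-45,0,-45,0],[0,0,0,-58,0,-58,0],[0,0,0,-68,0,-68,0],[0,0,0,-70.5,0,-71,0],[0,0,0,-70.5,0,-71,0]])

```text
time_s: 5.7
ee_pos: [475.3, 23.8, 176.3]
ee_rot: [179.9, 44.9, 76.9]
force: [-0.2, 0.2, -5.8]
gripper_width: 55.6
gripper_force: 35.0
```

>>> carry_out(commands=[[0,3,0,2,0,-2,0],[0,8,0,4,0,-4,0],[0,14,0,6,0,-6,0],[0,20,0,8,0,-8,0],[0,26,0,10,0,-10,0],[0,32,0,12,0,-12,0],[0,38,0,14,0,-14,0],[0,44,0,16,0,-16,0],[0,50,0,18,0,-18,0],[0,56,0,20,0,-20,0],[0,62,0,22,0,-22,0],[0,68,0,24,0,-24,0],[0,74,0,26,0,-26,0],[0,80,0,26.5,0,-26,0],[0,85,0,26.5,0,-26,0],[0,88,0,26.5,0,-26,0],[0,90,0,26.5,0,-26,0],[0,90,0,26.5,0,-26,0],[0,90,0,26.5,0,-26,0]])

```text
time_s: 7.6
ee_pos: [483.2, 59.4, 175.0]
ee_rot: [-180.0, -44.9, 77.0]
force: [-0.5, -0.5, -4.5]
gripper_width: 55.7
gripper_force: 35.0
```

Run:
```python
from h import *
st=state(); w=grab_frame('wrist'); s=grab_frame('side'); c=grab_frame('scene');print(st['ee_pos'],st['ee_rot'],st['qpos'].round(1),st['gripper_width'],st['force'])
T=R.from_euler('xyz',st['ee_rot'],degrees=True).as_matrix();print(T.round(3))
print('to place, tool axes',(np.array([484.4,60.5,51.6])-st['ee_pos'])@T)
cv2.imwrite('pics/s3.png',s[:,:,::-1]);cv2.imwrite('pics/c3.png',c[:,:,::-1])
o=np.zeros((600,800,3),np.uint8);o[:300,:400]=cv2.resize(w,(400,300));o[:600,400:]=cv2.resize(s[150:330,220:340],(400,600));o[300:,:400]=cv2.resize(c[200:305,285:425],(400,300));cv2.imwrite('pics/w3.png',o[:,:,::-1])
```

```text
[483.22396226  59.40637585 175.035761  ] [-179.97124009  -44.89378596   76.99546696] [-23.2  16.4 115.1  48.6  67.9 -37.3] 55.66564446747778 [-0.52220414 -0.53388506 -4.45625761]
[[ 0.159  0.974  0.158]
 [ 0.69  -0.225  0.688]
 [ 0.706 -0.    -0.708]]
to place, tool axes [-86.17796388   0.94414289  88.38231332]
```

View pics/w3.png

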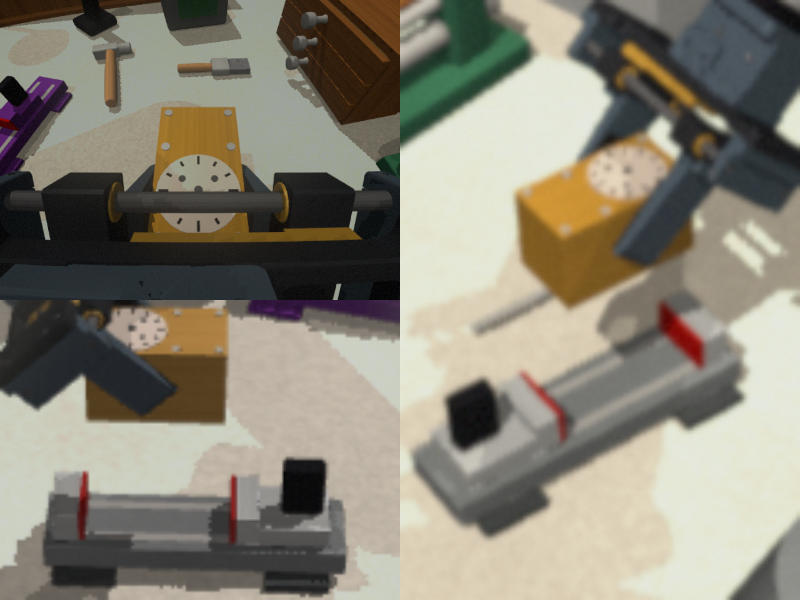

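The picture shows the movement held dial up above the open gap. I measure both red faces from the side view (fixed top edge about (299,241)–(311,249), sliding about (257,262)–(267,271)) to check the drop position.

Run:
```python
from h import *
s=cv2.cvtColor(cv2.imread('pics/s3.png'),cv2.COLOR_BGR2HSV); c=cv2.cvtColor(cv2.imread('pics/c3.png'),cv2.COLOR_BGR2HSV)
O=np.array([470.6,.7]);hy=np.array([.225,.974]);hx=np.array([.974,-.225])
C={'side':cam('side'),'scene':cam('scene')}
for n,im,(x0,x1,y0,y1) in(('side',s,(220,340,230,300)),('scene',c,(285,425,250,300))):
    m=((im[...,0]<8)|(im[...,0]>172))&(im[...,1]>120)&(im[...,2]>60); k=np.zeros_like(m);k[y0:y1,x0:x1]=m[y0:y1,x0:x1]
    N,l,st,ce=cv2.connectedComponentsWithStats(k.astype(np.uint8))
    for i in range(1,N):
        if st[i][4]<8: continue
        p=np.argwhere(l==i)[:,::-1]; cols=np.unique(p[:,0]); top=np.array([[x,p[p[:,0]==x,1].min()] for x in cols])
        q=onz(C[n],top,58)[:,:2]-O
        print(n,st[i],'top edge hy/hx:',[(round(a@hy,1),round(a@hx,1)) for a in q[[0,len(q)//2,-1]]])
P=lambda h,x,z:np.r_[O+h*hy+x*hx,z]
for h in(0,116.5): print(h,proj(C['side'],[P(h,-25,58),P(h,25,58)]).round(1).tolist(),proj(C['scene'],[P(h,-25,58),P(h,25,58)]).round(1).tolist())
```

```text
side [298 241  13  19 115] top edge hy/hx: [(np.float64(0.1), np.float64(20.2)), (np.float64(-1.5), np.float64(-2.0)), (np.float64(-1.1), np.float64(-26.4))]
side [259 264  11  17  32] top edge hy/hx: [(np.float64(114.9), np.float64(11.1)), (np.float64(114.2), np.float64(-8.8)), (np.float64(117.0), np.float64(-33.5))]
scene [312 260   4  24  55] top edge hy/hx: [(np.float64(-1.2), np.float64(24.2)), (np.float64(-0.3), np.float64(-22.2)), (np.float64(3.7), np.float64(1.1))]
scene [365 262   3  23  50] top edge hy/hx: [(np.float64(114.4), np.float64(22.9)), (np.float64(116.5), np.float64(-19.8)), (np.float64(118.7), np.float64(-19.9))]
0 [[309.3, 251.8], [296.9, 239.8]] [[314.2, 259.2], [312.5, 274.3]]
116.5 [[267.1, 273.6], [255.2, 260.8]] [[366.0, 260.5], [365.9, 275.7]]
```

The faces are at -0.7 and 115.5 mm along the bed, so the 57–58 mm centre holds, with about 7 mm clear at each end. I lower the movement.

>>> carry_out(commands=[[0,0,0,-8,0.3,8,0],[0,0,0,-20,0.6,21,0],[0,0,0,-34,0.9,35,0],[0,0,0,-48,0.9,49,0],[0,0,0,-60,0.9,61,0],[0,0,0,-70,0.9,71,0],[0,0,0,-77,0.9,78.5,0],[0,0,0,-81,0.9,83,0],[0,0,0,-84,0.9,86,0],[0,0,0,-84,0.9,86,0]])

```text
time_s: 8.75
ee_pos: [485.0, 61.2, 55.1]
ee_rot: [-180.0, -45.0, 77.0]
force: [0.4, -0.2, -4.2]
gripper_width: 55.7
gripper_force: 35.0
```

>>> carry_out(commands=[[0,0,0,-1,0,1,0],[0,0,0,-2,0,2,0],[0,0,0,-2.5,0,2.5,0],[0,0,0,-2.8,0,2.8,0],[0,0,0,-2.8,0,2.8,0]])

```text
time_s: 9.25
ee_pos: [485.3, 61.2, 52.5]
ee_rot: [179.9, -45.1, 77.1]
force: [-2.8, -2.6, 5.3]
gripper_width: 56.3
gripper_force: 35.0
```

>>> carry_out(commands=[[0,0,0,0,0,0,0],[0,0,0,0,0,0,0],[0,0,0,0,0,0,0]], force=5)

```text
time_s: 9.55
ee_pos: [485.3, 61.2, 52.4]
ee_rot: [179.9, -45.1, 77.1]
force: [-1.7, -3.7, 5.7]
gripper_width: 56.0
gripper_force: 5.0
```

>>> carry_out(commands=[[0,0,0,0,0,0,0.35],[0,0,0,0,0,0,0.6],[0,0,0,0,0,0,0.8],[0,0,0,0,0,0,1],[0,0,0,0,0,0,1],[0,0,0,0,0,-20,1],[0,0,0,0,0,-60,1],[0,0,0,0,0,-110,1],[0,0,0,0,0,-140,1],[0,0,0,0,0,-140,1],[0,0,0,0,0,-140,1]])

```text
time_s: 10.65
ee_pos: [462.5, -35.4, 150.2]
ee_rot: [180.0, -45.0, 77.0]
force: [0.6, -0.0, -1.0]
gripper_width: 91.3
gripper_force: 0.0
```

Run:
```python
from h import *
st=state(); w=grab_frame('wrist'); s=grab_frame('side'); c=grab_frame('scene');print(st['ee_pos'],st['ee_rot'],st['qpos'].round(1),st['force'],st['time_s'])
T=R.from_euler('xyz',st['ee_rot'],degrees=True).as_matrix();print(T.round(3))
O=np.array([470.6,.7]);hy=np.array([.225,.974])
tab=np.array([*(O+(115.5+55)*hy),150]); print('tab above',tab,(tab-st['ee_pos'])@T)
o=np.zeros((600,800,3),np.uint8);o[:300,:400]=cv2.resize(w,(400,300));o[:600,400:]=cv2.resize(s[190:330,220:340],(400,600));o[300:,:400]=cv2.resize(c[200:305,285:425],(400,300));cv2.imwrite('pics/w4.png',o[:,:,::-1])
```

```text
[462.50164622 -35.37271482 150.18928481] [179.98208894 -44.99702652  76.96980853] [-34.5  20.3 113.7  43.7  72.2 -45.3] [ 0.56816323 -0.03510289 -0.96481604] 10.65
[[ 0.159  0.974  0.16 ]
 [ 0.689 -0.226  0.689]
 [ 0.707  0.    -0.707]]
tab above [508.9625 166.767  150.    ] [146.53491123  -0.35665647 146.78727348]
```

View pics/w4.png

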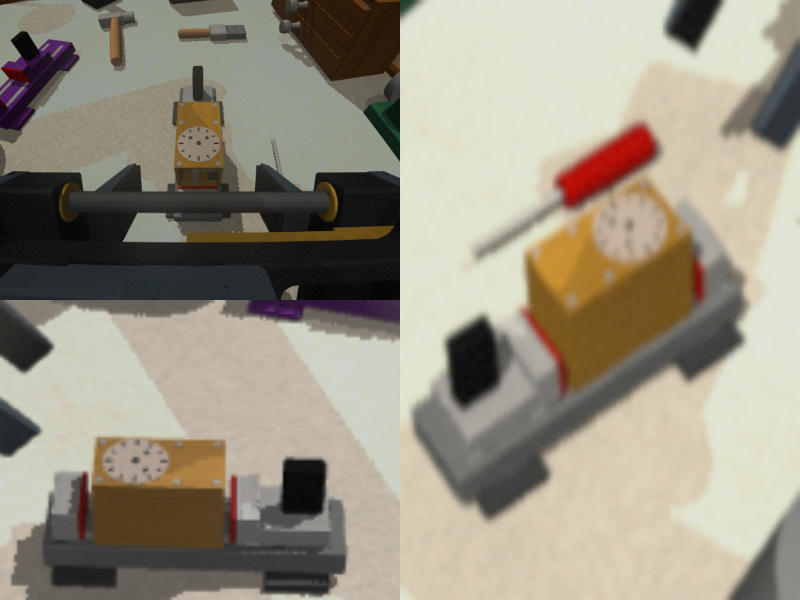

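The picture shows the movement lying flat, dial up and lengthwise between the jaws, with a small gap at each end. I go back to the tab.

>>> carry_out(commands=[[0,-5,0,15,0,15,0.8],[0,-13,0,40,0,40,0.5],[0,-21,0,70,0,70,0.3],[0,-29,0,100,0,100,0.3],[0,-37,0,128,0,128,0.3],[0,-45,0,146.5,0,147,0.3],[0,-45,0,146.5,0,147,0.3],[0,-45,0,146.5,0,147,0.3],[0,-45,0,146.5,0,147,0.3]])

```text
time_s: 11.7
ee_pos: [507.9, 167.9, 148.5]
ee_rot: [-179.8, 0.0, 77.2]
force: [0.1, -0.5, 0.7]
gripper_width: 59.6
gripper_force: 0.0
```

>>> carry_out(commands=[[0,0,0,-1,0,30,0.3],[0,0,0,-1,0,65,0.3],[0,0,0,-1,0,82,0.3],[0,0,0,-1,0,86,0.0],[0,0,0,-1,0,86,-0.5],[0,0,0,-1,0,86,-0.8],[0,0,0,-1,0,86,-0.9],[0,0,0,-1,0,86,-0.9],[0,0,0,-1,0,86,-0.9]], force=25)

```text
time_s: 12.6
ee_pos: [508.5, 166.2, 64.6]
ee_rot: [-179.9, -0.0, 77.0]
force: [-1.0, 0.5, 2.7]
gripper_width: 16.6
gripper_force: 25.0
```

>>> carry_out(commands=[[0,0,0,-2,0,0,-0.9],[0,0,0,-4,0,0,-0.9],[0,0,0,-6,0,0,-0.9],[0,0,0,-8,0,0,-0.9],[0,0,0,-9,0,0,-0.9],[0,0,0,-9,0,0,-0.9]])

```text
time_s: 13.2
ee_pos: [506.7, 158.2, 64.7]
ee_rot: [-180.0, -0.1, 77.0]
force: [-3.2, 5.4, 5.3]
gripper_width: 15.7
gripper_force: 25.0
```

>>> carry_out(commands=[[0,0,0,-1.5,0,0,-0.9],[0,0,0,-3,0,0,-0.9],[0,0,0,-4,0,0,-0.9],[0,0,0,-4,0,0,-0.9]])

```text
time_s: 13.6
ee_pos: [505.8, 154.4, 64.7]
ee_rot: [-180.0, -0.1, 77.0]
force: [-3.7, 5.7, 6.0]
gripper_width: 16.1
gripper_force: 25.0
```

>>> carry_out(commands=[[0,0,0,-1,0,0,-0.9],[0,0,0,-2,0,0,-0.9],[0,0,0,-2,0,0,-0.9]])

```text
time_s: 13.9
ee_pos: [505.7, 153.7, 64.7]
ee_rot: [-180.0, -0.2, 77.0]
force: [-3.5, 9.5, 3.4]
gripper_width: 15.8
gripper_force: 25.0
```

>>> carry_out(commands=[[0,0,0,-0.5,0,0,-0.9],[0,0,0,-1,0,0,-0.9],[0,0,0,-1,0,0,-0.9]])

```text
time_s: 14.2
ee_pos: [505.7, 153.7, 64.7]
ee_rot: [-180.0, -0.3, 76.9]
force: [-2.2, 13.5, 2.7]
gripper_width: 16.1
gripper_force: 25.0
```

>>> carry_out(commands=[[0,0,0,-0.3,0,0,-0.9],[0,0,0,-0.5,0,0,-0.9],[0,0,0,-0.5,0,0,-0.9],[0,0,0,-0.5,0,0,-0.9]])

```text
time_s: 14.6
ee_pos: [505.7, 153.6, 64.7]
ee_rot: [-180.0, -0.4, 76.9]
force: [-3.7, 14.8, 3.0]
gripper_width: 15.7
gripper_force: 25.0
```

Run:
```python
from h import *
for i in range(5):
    st=state(); grab_frame('side'); print(st['force'].round(1), st['force'][:2]@[.225,.974])
```

```text
[-3.7 14.8  3. ] 13.636049697697327
[-3.  14.1  1.3] 13.05970356724782
[-3.3 14.7  3. ] 13.56796357849664
[-3.5 14.5  3. ] 13.30506894563423
[-3.3 14.3  2.7] 13.204012796860017
```

>>> carry_out(commands=[[0,0,0,-0.2,0,0,-0.9],[0,0,0,-0.2,0,0,-0.9],[0,0,0,-0.2,0,0,-0.9],[0,0,0,-0.2,0,0,-0.9]])

```text
time_s: 15.25
ee_pos: [505.7, 153.6, 64.7]
ee_rot: [180.0, -0.4, 76.9]
force: [-2.5, 15.1, 2.7]
gripper_width: 16.0
gripper_force: 25.0
```

>>> carry_out(commands=[[0,0,0,-0.2,0,0,-0.5],[0,0,0,-0.2,0,0,-0.2],[0,0,0,-0.2,0,0,0.2],[0,0,0,-0.2,0,0,0.3],[0,0,0,0,0,-20,0.3],[0,0,0,0,0,-60,0.3],[0,0,0,0,0,-110,0.3],[0,0,0,0,0,-150,0.3],[0,0,0,0,0,-150,0.3],[0,0,0,0,0,-150,0.3]])

```text
time_s: 16.25
ee_pos: [505.6, 149.4, 214.6]
ee_rot: [179.9, -0.0, 77.0]
force: [-0.4, -0.1, -0.4]
gripper_width: 59.3
gripper_force: 0.0
```

Run:
```python
from h import *
st=state(); w=grab_frame('wrist'); s=grab_frame('side'); c=grab_frame('scene');print(st['ee_pos'],st['force'],st['time_s'])
o=np.zeros((600,800,3),np.uint8);o[:300,:400]=cv2.resize(w,(400,300));o[:600,400:]=cv2.resize(s[190:330,220:340],(400,600));o[300:,:400]=cv2.resize(c[200:305,285:425],(400,300));cv2.imwrite('pics/w5.png',o[:,:,::-1])
```

```text
[505.58892002 149.36462885 214.61926487] [-0.4214313  -0.06915701 -0.40874666] 16.25
```

View pics/w5.png

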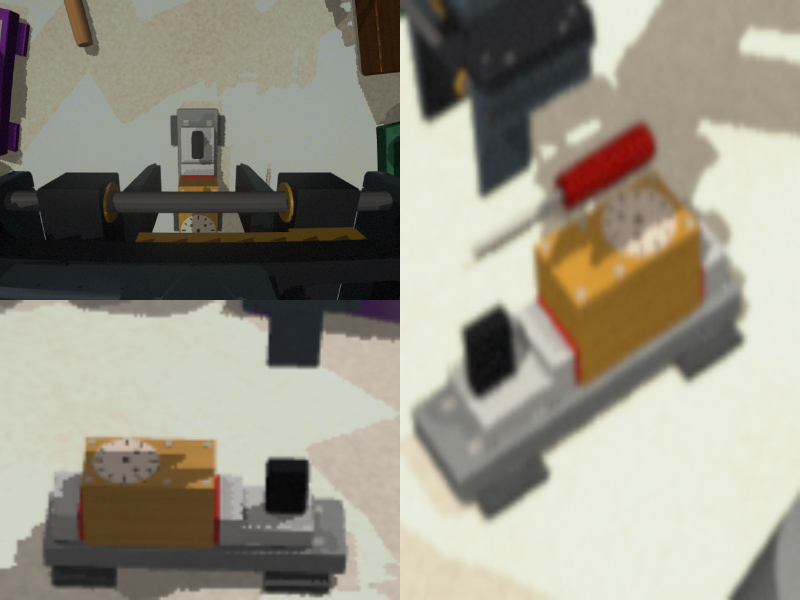

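The picture shows the movement flat and dial up, with both red faces tight against its ends. The gripper is clear and the screwdriver has not moved.

```bash
python3 -c "
import workcell; print(workcell.workorder.job_done())"
```

```text
the job is handed in; nothing more can be done
None
```

The movement is re-clamped on its back, dial up and flat between the red jaws. I pressed the jaw with about 12 N (14 N at the wrist, less slide friction), let go, and handed the job in at about 16 s; no verdict came back.

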